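Restock the inlay-jar lane and screw the new jar shut

ROBOT

A 7-joint arm with a two-finger parallel gripper is mounted at the origin on the work surface. World frame = base frame: x ahead of the robot, y to its left, z up, the work surface at z = 0. Lengths are in m, angles in rad, forces in N, time in s.
With the tool pointing down it reaches from about 0.4 to 0.875 m from the base axis. Payload 19.3 kg.
Tool frame: the origin (TCP) lies where the fingers leave the gripper's body, on its centre line; the fingertips stand bot.tip_reach ahead of it and the grasp point (between the pads) lies 54 mm ahead of it (bot.tip_reach is the distance from the TCP to the fingertips, in m); z points along the fingers, y is the line along which they close (so a half turn about z gives the same grasp; the last joint's range is limited). The gripper opens to 85 mm and grips with 20 to 120 N. Pads are 22 mm wide; open, the fingers measure 114 mm over their backs; the gripper's body (76 mm by 85 mm) begins 54 mm behind the grasp point. The pads swing forward as they close: fully open they stand 13 mm farther back than shut.
Start: joints at [-0.07, 0.521, -0.036, 1.599, 0.021, 1.021, -0.113], TCP at [0.625, -0, 0.304] pointing down, gripper open.
Joint ranges: [-2.91, 2.91], [-0.3, 2.13], [-1.5, 1.42], [0.17, 2.43], [-1.26, 4.41], [0.16, 1.93], [-2.52, 2.52]. Speed limits (rad/s): [1.89, 1.89, 2.39, 2.39, 3.01, 3.01, 3.01].

INTERFACE

Orientations are given as [roll, pitch, yaw] about the fixed x, y, z axes, in that order (R = Rz(yaw) Ry(pitch) Rx(roll)).
In Python, from workcell import bot gives the robot as it stands. The module is installed in compiled form; this text tells all that it offers.
- The arm moves only by the shell command python3 -m jog 'ROWS' [FORCE]. ROWS is JSON, a list that holds one entry, the list of rows, each a list of 7 numbers: the shift along the tool's x, y, z in mm, then the turn, a rotation vector about the tool's x, y, z in rad, then the opening, from 0 (shut) to 1 (fully open). In form: [[[tx, ty, tz, wx, wy, wz, fingers], ...]]. A call has 1 to 5 rows; each row shifts and turns the commanded pose from where the row before left it, along the tool's axes as they then stand; what a row does not reach is not made up. A row lasts 1/10 s, in which the tool goes at most 50 mm and 8.59 degrees, less where a joint would pass 70% of its speed; a pose out of reach is approached as far as the arm can. A call is refused whole if a number of a shift passes 50 or a number of a turn 0.15, either way. A call with a gripper value outside its range is refused whole. The fingers move at their own pace and stop on an object; FORCE is the grip in N (left out, the last holds). Time passes only in rows, so rows that do not move let the fingers close. It gives the time, the measured TCP pose, the force, the opening and the grip force at its end, in the units of the state.
- bot.observe(): the state, without advancing time (a new reading comes with each control period).
- bot.grab_frame(name): name is "scene" or "side" or "wrist"; returns a dict with "img" (420x560x3 uint8, red, green, blue), "intrinsics" (3x3 intrinsics, pixels), "R" (3x3) and "t" (3): a world point X has camera coordinates R X + t; the wrist camera has in their place "tool_from_camera" (4x4, takes a point from camera to tool coordinates, whose origin is the TCP and whose axes are the flange's). Camera axes: x right, y down, z forward; pixel columns grow to the right and rows downward; lengths in m; the calibration is good to about 2 mm. The wrist camera is an equidistant fisheye: a pixel r from the principal point sees the ray r / f radians off the axis. A picture is of the moment at which its call begins: read the wrist's pose just before it. There is no depth.
- bot.job_done(): hands the job in; it is judged then, once.
Trained networks look in a picture, given as the dict that the camera call returned (one of the last four; its "shot" number tells which), for a name from the list of things; names that differ only in an ending like _2 or _b are one class to them, and where a whole thing is asked for, a point or a joint stands for the part that bears it (a point fixed in the world has none). Each returns a list of dicts, best first, with "conf" (0 to 1); they miss things now and then, are a little off and sometimes report something else, mostly with a low value. They report only what shows in the picture. A call takes as long as a camera call. They do not tell look-alikes from the thing itself.
- bot.trace(query, picture): "region" (420x560 bool, what is visible of it).
- bot.spot_point(query, picture): "xyz" ([x, y, z] in m, in world coordinates, good to about 4 mm: a listed point, or the origin of a listed thing).
The state is a dict: "clock": time; "qpos": joint angles; "qd": joint speeds; "joint_efforts": joint torques, N m; "position": TCP position; "tool_rot": TCP orientation; "force": force on the tool from outside, world axes, zero at the start; "moment": the same for the moment, N m; "grip_width": finger opening in m; "finger_force": force on a finger pad.
Only numpy, scipy, OpenCV 4.12 (cv2) and the standard library are available. Lean on these libraries where they do the work, as an engineer would, in place of code of your own. Each camera call takes 0.05 s, during which the arm holds its last target. There are 200 camera calls.

TASK

Restock the wooden lane first-in-first-out: bring the old tin jar standing at the back of the lane forward until it is up against the front lip, then stand the new jar from the black coaster in the lane close behind it (less than a finger's width, about 15 mm, between them). Once the new jar stands in the lane, where the rails keep it from turning, screw its loose cap clockwise fully home; it takes more than one grip. Keep both jars upright throughout and leave the saucer and the whetstone where they are.

Things in the scene. Friction and masses are not known exactly. Their poses are not given: they have to be found in the camera images.
- lane: Fixed low wooden stock lane: a 12 mm thick deck, 210 mm long, with two side rails 12 mm thick and 61 mm apart, and between them at the end nearer the robot a front lip 10 mm thick; rails and lip rise 24 mm above the deck, the far end is open. Origin: centre of the deck's underside, on the bench. x axis along the lane, from the lip to the open back; z up. Position and yaw vary.
- lane_front (a point): Where the centre of a jar's body is when the jar stands in the lane touching the front lip: 57 mm above the bench (deck at 12 mm), 27 mm behind the lip's inner face, midway between the rails. x axis along the lane from the lip towards the open back, z up. The deck runs on 173 mm behind this point.
- old_center (a point): Centre of the body of the old jar: a square tin jar, 54 x 54 x 90 mm high (point 45 mm above its underside), about 0.35 kg, axes square to its sides. On top, already shut: a black cap, a disc 44 mm across, 4 mm thick, with an upright grip bar 40 x 14 mm, 16 mm high, lying along the jar's y; 110 mm high in all. It starts in the rear half of the lane, square to it.
- new_center (a point): Centre of the body of the new jar, of the same shape, size and weight as the old one (54 x 54 x 90 mm body, this point 45 mm above its underside, 110 mm high in all with its cap); axes square to its sides, z up. It starts standing near the middle of the coaster, turned anyhow, with its cap loose.
- new_bar (a point): Middle of the grip bar of the new jar's captive cap, on the jar's vertical axis, 102 mm above its underside. The bar is 40 mm long along this point's y axis, 14 mm wide along x and 16 mm high (it begins 94 mm above the underside, on a disc 44 mm across). It turns with the cap about the vertical; it does not rise or come off.
- new_cap (a joint): Turn of the new jar's cap, rad: 0 is fully home on a hard stop (bar along the jar's y axis), larger is looser (anticlockwise from above); it starts at 2.0 to 2.6 and ends at 2.9. About 0.06 N m turns it; it stays where it is left. The jar itself can turn about 0.13 rad either way between the rails, and spins freely on the coaster.
- coaster: A square black lacquered coaster with a gold rim, 100 x 100 x 6 mm, fixed to the bench; origin at the centre of its underside.
- saucer: A cracked pale blue porcelain saucer, 124 mm across, 18 mm high, loose; origin at the centre of its underside. Leave it alone.
- stone_center (a point): A dark grey whetstone in a light wooden cradle, 200 x 70 x 38 mm, long along its x axis, loose; this point is its middle, 20 mm above the bench. Leave it alone.
- old_jar: The old jar as a whole; origin at the centre of its underside. Dragged by its upper part it tends to tip and pivot in the fingers: lift it a little and set it down again.
- new_jar: The new jar as a whole, with its cap; origin at the centre of its underside.
Not all that is in view belongs to the job. Leave any red or yellow look-alike of the new_jar alone.

How it is judged:
On the way, in this order (a step that is already met when the one before it is completed fails the run):
1. the old jar stands in the lane up against the front lip (within 12 mm) (y of old_center in the frame of lane_front between -0.01 and 0.01 m and z of old_center in the frame of lane_front between -0.006 and 0.005 m and angle between old_center's own z axis and vertical below 0.1 rad and x of old_center in the frame of lane_front below 0.012 m), for 0.2 s.
2. the new jar stands on the lane's deck close behind the old one, its cap still loose (all of step 1 and y of new_center in the frame of lane_front between -0.01 and 0.01 m and z of new_center in the frame of lane_front between -0.006 and 0.005 m and angle between new_center's own z axis and vertical below 0.1 rad and x of new_center in the frame of lane_front above 0.045 m and horizontal distance between new_center and old_center below 0.082 m), for 0.2 s.
3. the new jar's cap is screwed home in the lane (all of step 2 and value of joint new_cap below 0.12 rad), for 0.2 s.
At the end, for the whole second after the job is handed in: Both jars stand upright and at rest on the lane's deck between its rails: the old jar within 12 mm of touching the front lip, the new jar behind it with its centre less than 82 mm from the old one's (a gap of up to 28 mm), and the new jar's cap within 0.12 rad of fully home (all of step 3 and linear speed of each of old_jar, new_jar below 0.02 m/s).
It fails at once if a jar is tipped over (more than 0.5 rad) (angle between any of old_center, new_center's own z axis and vertical above 0.5 rad).
It fails at once if the saucer or the whetstone is moved by more than 25 mm (distance of any of saucer, stone_center from where it was at the start of the episode above 0.025 m).
It also fails if it takes over 72 s, if anything falls off the work surface, if the arm or the gripper's body presses on something with over 40 N, if the wrist force passes 120 N, or if a joint passes its speed limit or range.

## Working session

There is one attempt and no reset: what is moved stays moved. The work goes in short steps, Python scripts to look and compute and a shell command to move; the robot and the scene stay as the last step left them, time stands still between calls to the robot, and variables do not carry over. Pictures are saved under pics/ and viewed, at most 10 in all, crops included, and the job is handed in when it is done.

```bash
mkdir -p pics; cat > h.py <<'E'
from workcell import bot
import numpy as np, cv2
def save(f,n): cv2.imwrite('pics/'+n+'.png',cv2.cvtColor(f['img'],cv2.COLOR_RGB2BGR))
def pix(f,X):
    c=f['R']@np.array(X)+f['t']; p=f['intrinsics']@c; return (p[:2]/p[2]).round(0)
E
python3 - <<'E'
from h import *
print(bot.tip_reach, bot.observe())
fs=[bot.grab_frame(n) for n in('scene','side','wrist')]
for f,n in zip(fs,('scene','side','wrist')):
    save(f,n+'0')
    for q in('lane','lane_front','old_center','new_center','new_bar','coaster','saucer','stone_center'):
        print(n,q,[(np.round(d['xyz'],3).tolist(),round(d['conf'],2)) for d in bot.spot_point(q,f)][:3])
cv2.imwrite('pics/all0.png',cv2.cvtColor(np.vstack([fs[0]['img'],]),cv2.COLOR_RGB2BGR))
print(bot.observe()['clock'])
E
```

```text
0.0726 {'clock': 0.0, 'qpos': array([-0.07016059,  0.52205269, -0.0362702 ,  1.60001575,  0.02124943,
        1.02109141, -0.11280725]), 'qd': array([ 0.00112749,  0.00063871,  0.0002191 , -0.00032175,  0.00076728,
        0.00037421, -0.00102848]), 'joint_efforts': array([-4.24098413e-03, -9.27110124e+01,  1.97758444e+00, -3.69928443e+01,
        1.76317629e-02,  8.19846697e-03, -6.58496788e-05]), 'position': array([ 6.24742242e-01, -9.82388088e-05,  3.03299462e-01]), 'tool_rot': array([-3.14042022e+00,  1.54858827e-04,  1.57071617e+00]), 'force': array([-0.19010151,  0.69844301, -1.44449144]), 'moment': array([-0.01177916, -0.05594188,  0.0140557 ]), 'finger_force': 0.0, 'grip_width': 0.08578274602460952}
scene lane [([0.543, -0.142, 0.003], 0.89)]
scene lane_front [([0.475, -0.13, 0.057], 0.83)]
scene old_center [([0.593, -0.152, 0.058], 0.86)]
scene new_center [([0.563, 0.148, 0.053], 0.79), ([0.423, 0.146, 0.048], 0.7), ([0.696, 0.139, 0.044], 0.64)]
scene new_bar [([0.696, 0.143, 0.101], 0.84), ([0.567, 0.15, 0.109], 0.8), ([0.43, 0.139, 0.1], 0.73)]
scene coaster [([0.566, 0.1
[... 272 characters left out ...]
[([0.566, 0.15, 0.049], 0.93), ([0.427, 0.144, 0.047], 0.63), ([0.695, 0.142, 0.043], 0.55)]
side new_bar [([0.424, 0.144, 0.102], 0.71), ([0.563, 0.152, 0.106], 0.46)]
side coaster [([0.561, 0.154, -0.001], 0.91)]
side saucer [([0.493, 0.349, 0.003], 0.85)]
side stone_center [([0.782, -0.034, 0.018], 0.59)]
wrist lane [([0.545, -0.144, -0.003], 0.98)]
wrist lane_front []
wrist old_center [([0.595, -0.155, 0.054], 0.95)]
wrist new_center [([0.424, 0.142, 0.045], 0.65)]
wrist new_bar [([0.699, 0.142, 0.105], 0.87), ([0.426, 0.144, 0.104], 0.69), ([0.564, 0.148, 0.108], 0.58)]
wrist coaster [([0.785, -0.034, 0.02], 0.74)]
wrist saucer []
wrist stone_center [([0.783, -0.031, 0.023], 0.55)]
1.35
```

View pics/scene0.png

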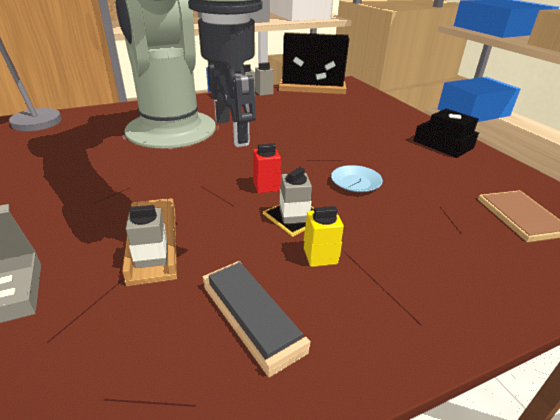

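View pics/wrist0.png

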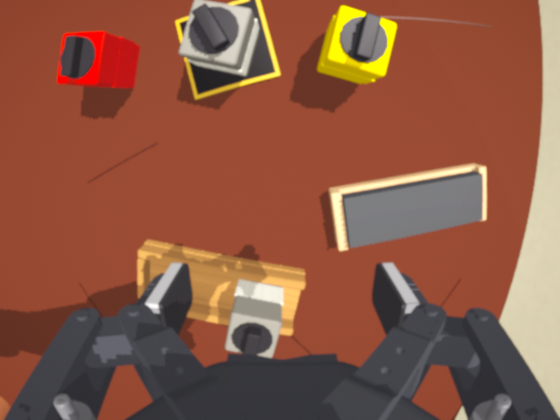

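The wrist view shows the lane at the bottom left, with its far rail's top edge from about (147,242) to (305,268), and the old jar near (255,330). The grey new jar stands on the coaster near (222,35), between the red and yellow look-alikes.

```bash
cat >> h.py <<'E'
from scipy.spatial.transform import Rotation as Ro
def ray(f,s,uv,z):
    K=f['intrinsics']; d=(np.array(uv,float)-K[:2,2])/[K[0,0],K[1,1]]; r=np.linalg.norm(d)
    v=np.r_[d/r*np.sin(r),np.cos(r)]; T=f['tool_from_camera']; R=Ro.from_euler('xyz',s['tool_rot']).as_matrix()
    o=R@T[:3,3]+s['position']; w=R@T[:3,:3]@v; return o+w*(z-o[2])/w[2]
def look(n=None):
    s=bot.observe(); f=bot.grab_frame('wrist')
    if n: save(f,n)
    return s,f
def st():
    s=bot.observe(); print(round(s['clock'],2),s['position'].round(4),s['tool_rot'].round(3),s['force'].round(1),round(s['grip_width'],4),round(s['finger_force'],1),'q7',s['qpos'][6].round(2)); return s
E
python3 - <<'E'
from h import *
s,f=look()
print(f['tool_from_camera'].round(3))
a,b=ray(f,s,(147,242),.036),ray(f,s,(305,268),.036); print(a,b,np.arctan2(*(b-a)[1::-1]))
a,b=ray(f,s,(180,28),0.006),ray(f,s,(197,97),0.006); c=ray(f,s,(279,74),.006);print(a,b,c,np.arctan2(*(c-b)[1::-1]))
r=bot.trace('lane',f)[0]['region']; ys,xs=np.nonzero(r)
# upper boundary of the lane region -> left rail top outer edge
top=[(x,ys[xs==x].min()) for x in range(165,290,3)]
P=np.array([ray(f,s,p,.036)[:2] for p in top]); vx,vy,x0,y0=cv2.fitLine(P.astype(np.float32),cv2.DIST_HUBER,0,.01,.01).ravel(); print('yaw',np.arctan(vy/vx),x0,y0)
E
```

```text
[[ 0.    -0.956 -0.293  0.073]
 [ 1.     0.     0.    -0.001]
 [-0.    -0.293  0.956 -0.07 ]
 [ 0.     0.     0.     1.   ]]
[ 0.46310863 -0.07205503  0.036     ] [ 0.65153968 -0.10261574  0.036     ] -0.16078507982176496
[0.50768432 0.1771646  0.006     ] [0.52827412 0.09295522 0.006     ] [0.62132927 0.11629197 0.006     ] 0.2457165402787028
yaw -0.18622132 0.57509935 -0.08938376
```

```bash
python3 -m jog '[[[-38,-8,0,0,0,0,1],[-38,-8,0,0,0,0,1],[-38,-8,0,0,0,0,1],[-38,-8,0,0,0,0,1],[0,0,10,0,0,-0.14,1]]]'
python3 -m jog '[[[0,0,10,0,0,-0.14,1],[0,0,5,0,0,-0.14,1],[0,0,5,0,0,-0.14,1],[0,0,5,0,0,-0.14,1],[0,0,5,0,0,-0.14,1]]]' 
python3 -m jog '[[[0,0,0,0,0,-0.14,1],[0,0,0,0,0,-0.14,1],[0,0,0,0,0,-0.14,1],[0,0,0,0,0,-0.14,1],[0,0,0,0,0,0,1]]]' 60
python3 - <<'E'
from h import *
st(); s,f=look('w1')
for q in('lane','lane_front','old_center'):
        print(q,[(np.round(d['xyz'],3).tolist(),round(d['conf'],2)) for d in bot.spot_point(q,f)][:3])
E
```

```text
clock: 1.95
position: [0.5919, -0.158, 0.2949]
tool_rot: [3.141, 0.003, 1.704]
force: [0.4, 1.0, -0.0]
grip_width: 0.0853
finger_force: 0.0
clock: 2.45
position: [0.593, -0.1521, 0.2637]
tool_rot: [-3.142, 0.0, 2.416]
force: [-0.4, -0.4, -0.7]
grip_width: 0.0853
finger_force: 0.0
clock: 2.95
position: [0.5929, -0.1523, 0.2638]
tool_rot: [3.141, -0.0, 2.973]
force: [0.3, 0.0, 0.2]
grip_width: 0.0853
finger_force: 0.0
2.95 [ 0.5929 -0.1523  0.2638] [ 3.141 -0.     2.973] [0.3 0.  0.2] 0.0853 0.0 q7 1.36
lane [([0.542, -0.144, -0.003], 0.69)]
lane_front [([0.476, -0.136, 0.058], 0.8), ([0.541, -0.143, -0.0], 0.62)]
old_center [([0.564, 0.147, 0.053], 0.27)]
```

View pics/w1.png

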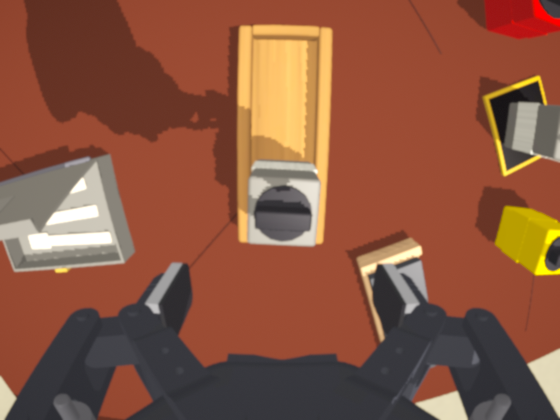

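The lane points away from the camera: rails' outer top edges run from (239,27) to (239,242) and from (331,28) to (325,242). The old jar's top has its near edge at (249,244)–(315,246) and its cap at (283,213).

```bash
python3 - <<'E'
from h import *
s,f=look()
p=[ray(f,s,u,.036)[:2] for u in((239,27),(239,242),(331,28),(325,242))]
print(np.round(p,4)); L=p[1]-p[0];R=p[3]-p[2]; print(np.arctan2(L[1],L[0]),np.arctan2(R[1],R[0]),np.linalg.norm(L),np.linalg.norm(p[2]-p[0]),sum(p)/4)
e=[ray(f,s,u,.102)[:2] for u in((249,244),(315,246))]; print(np.round(e,4),np.linalg.norm(e[1]-e[0]))
print('cap',ray(f,s,(283,213),.106), 'bar', ray(f,s,(255,212),.122),ray(f,s,(312,212),.122))
E
```

```text
[[ 0.4331 -0.1645]
 [ 0.6358 -0.2043]
 [ 0.4482 -0.0827]
 [ 0.6506 -0.1197]]
-0.19348516838296162 -0.1809060629876922 0.2065582498820686 0.08321566868558411 [ 0.54191454 -0.14281813]
[[ 0.6128 -0.1827]
 [ 0.6234 -0.1325]] 0.05133671590375421
cap [ 0.59116543 -0.15214608  0.106     ] bar [ 0.58206926 -0.17005684  0.122     ] [ 0.5888213  -0.13163259  0.122     ]
```

```bash
python3 -m jog '[[[0,0,40,0,0,0.016,1],[0,0,40,0,0,0,1],[0,0,35,0,0,0,1],[0,0,18,0,0,0,1],[0,0,0,0,0,0,1]]]' 50 | head -2
python3 -m jog '[[[0,0,0,0,0,0,0.4],[0,0,0,0,0,0,0.4],[0,0,0,0,0,0,0.4],[0,0,0,0,0,0,0.4],[0,0,0,0,0,0,0.4]]]' 50
```

```text
clock: 3.7
position: [0.5919, -0.1516, 0.1285]
clock: 4.2
position: [0.5936, -0.1521, 0.1325]
tool_rot: [-3.141, 0.002, 2.954]
force: [-2.3, 1.1, 5.0]
grip_width: 0.0537
finger_force: 51.6
```

```bash
python3 -m jog '[[[0,0,-4,0,0,0,0.3],[0,0,-4,0,0,0,0.3],[10,0,0,0,0,0,0.3],[20,0,0,0,0,0,0.3],[25,0,0,0,0,0,0.3]]]' 60
python3 -m jog '[[[25,0,0,0,0,0,0.3],[20,0,0,0,0,0,0.3],[10,0,0,0,0,0,0.3],[0,0,0,0,0,0,0.3],[0,0,0,0,0,0,0.3]]]' 60
python3 - <<'E'
from h import *
st(); s,f=look('w2')
for q in('lane','lane_front','old_center'):
        print(q,[(np.round(d['xyz'],3).tolist(),round(d['conf'],2)) for d in bot.spot_point(q,f)][:3])
f=bot.grab_frame('side')
for q in('lane','lane_front','old_center'):
        print(q,[(np.round(d['xyz'],3).tolist(),round(d['conf'],2)) for d in bot.spot_point(q,f)][:3])
save(f,'s2')
E
```

```text
clock: 4.7
position: [0.5379, -0.1416, 0.1389]
tool_rot: [3.141, 0.0, 2.955]
force: [0.2, 0.6, -3.0]
grip_width: 0.0533
finger_force: 62.9
clock: 5.2
position: [0.4856, -0.1317, 0.1391]
tool_rot: [3.142, 0.001, 2.955]
force: [1.2, 0.1, -2.2]
grip_width: 0.0537
finger_force: 62.9
5.2 [ 0.4856 -0.1317  0.1391] [3.142e+00 1.000e-03 2.955e+00] [ 1.2  0.1 -2.2] 0.0537 62.9 q7 1.23
lane []
lane_front []
old_center []
lane [([0.564, 0.154, 0.002], 0.7), ([0.542, -0.141, 0.0], 0.62)]
lane_front [([0.474, -0.13, 0.058], 0.76), ([0.564, 0.149, 0.053], 0.32)]
old_center [([0.48, -0.126, 0.059], 0.59)]
```

View pics/w2.png

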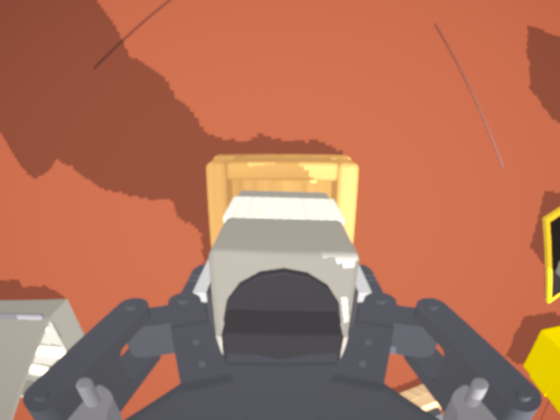

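The old jar is held in the fingers between the rails. The lip runs along rows 157–180, and the jar face's lower edge is at row 193.

```bash
python3 - <<'E'
from h import *
s,f=look()
c=np.array([.4752,-.1303]);u=np.array([np.cos(.185),-np.sin(.185)]);v=np.array([np.sin(.185),np.cos(.185)])
for n,p,z in(('lip top outer',(283,157),.036),('lip in',(283,180),.036),('jar bottom',(283,193),.019),('face top',(283,262),.109),('left',(208,165),.036),('right',(358,165),.036),('jl',(212,258),.109),('jr',(356,258),.109)):
    d=ray(f,s,p,z)[:2]-c; print(n,(d@u).round(4),(d@v).round(4))
print((s['position'][:2]-c)@u,(s['position'][:2]-c)@v)
E
```

```text
lip top outer -0.0409 0.0
lip in -0.0284 0.0
jar bottom -0.0168 0.0001
face top -0.0156 -0.0002
left -0.0371 -0.0408
right -0.037 0.0409
jl -0.0168 -0.0247
jr -0.0167 0.0249
0.009900139839485206 0.0005633928746206524
```

```bash
python3 -m jog '[[[5,0,0,0,0,0,0.3],[4,0,0,0,0,0,0.3],[0,0,3,0,0,0,0.3],[0,0,3,0,0,0,0.3],[0,0,0,0,0,0,0.3]]]' 
python3 - <<'E'
from h import *
st()
E
```

```text
clock: 6.15
position: [0.4763, -0.1299, 0.1327]
tool_rot: [3.142, 0.0, 2.955]
force: [3.5, -0.2, -4.1]
grip_width: 0.054
finger_force: 63.1
6.15 [ 0.4763 -0.1299  0.1327] [3.142 0.    2.955] [ 3.5 -0.2 -4.1] 0.054 63.1 q7 1.22
```

```bash
python3 -m jog '[[[0,0,1,0,0,0,0.3],[0,0,0.5,0,0,0,0.3],[0,0,0,0,0,0,1],[0,0,0,0,0,0,1],[0,0,0,0,0,0,1]]]' 
python3 -m jog '[[[0,0,-30,0,0,0,1],[0,0,-40,0,0,0,1],[0,0,-40,0,0,0,1],[0,0,-30,0,0,0,1],[0,0,0,0,0,0,1]]]' 
python3 - <<'E'
from h import *
st()
c=np.array([.4752,-.1303]);u=np.array([np.cos(.185),-np.sin(.185)]);v=np.array([np.sin(.185),np.cos(.185)])
f=bot.grab_frame('side'); g=bot.grab_frame('scene')
for h in(f,g):
  print([(np.round(d['xyz'],3).tolist(),round((d['xyz'][:2]-c)@u,4),round((d['xyz'][:2]-c)@v,4)) for d in bot.spot_point('old_center',h)][:2])
save(f,'s3')
E
```

```text
clock: 6.65
position: [0.4757, -0.1299, 0.1312]
tool_rot: [-3.141, -0.001, 2.955]
force: [0.6, -0.3, 0.7]
grip_width: 0.0849
finger_force: 0.0
clock: 7.15
position: [0.4771, -0.1301, 0.2749]
tool_rot: [-3.141, 0.005, 2.954]
force: [-0.2, -0.3, -0.6]
grip_width: 0.0853
finger_force: 0.0
7.15 [ 0.4771 -0.1301  0.2749] [-3.141  0.005  2.954] [-0.2 -0.3 -0.6] 0.0853 0.0 q7 1.34
[([0.475, -0.126, 0.055], np.float64(-0.001), np.float64(0.0039))]
[([0.568, 0.149, 0.006], np.float64(0.0399), np.float64(0.2914))]
```

View pics/s3.png

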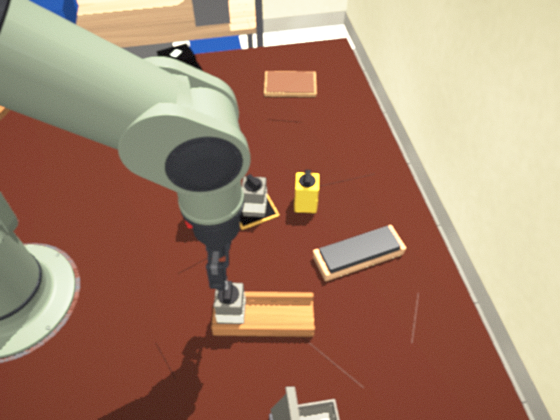

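The old jar now stands against the lip at the lane's front end, near (229,300) in the side view. Next I move over the new jar.

```bash
python3 -m jog '[[[-5,42,0,0,0,0,1],[-5,42,0,0,0,0,1],[-5,42,0,0,0,0,1],[-5,42,0,0,0,0,1],[-5,41,0,0,0,0,1]]]' | head -2
python3 -m jog '[[[-5,41,0,0,0,0,1],[-5,41,0,0,0,0,1],[0,0,0,0,0,0,1],[0,0,0,0,0,0,1]]]'
python3 - <<'E'
from h import *
st(); s,f=look('w4')
for q in('new_center','new_bar','coaster'):
        print(q,[(np.round(d['xyz'],3).tolist(),round(d['conf'],2)) for d in bot.spot_point(q,f)][:3])
E
```

```text
clock: 7.85
position: [0.5393, 0.0726, 0.2701]
clock: 8.25
position: [0.564, 0.1503, 0.2698]
tool_rot: [-3.141, -0.002, 2.957]
force: [0.1, -0.5, 0.4]
grip_width: 0.0858
finger_force: 0.0
8.25 [0.564  0.1503 0.2698] [-3.141e+00 -2.000e-03  2.957e+00] [ 0.1 -0.5  0.4] 0.0858 0.0 q7 0.8
new_center [([0.695, 0.138, 0.046], 0.83)]
new_bar [([0.564, 0.152, 0.11], 0.88), ([0.428, 0.144, 0.105], 0.8), ([0.697, 0.139, 0.107], 0.77)]
coaster []
```

View pics/w4.png

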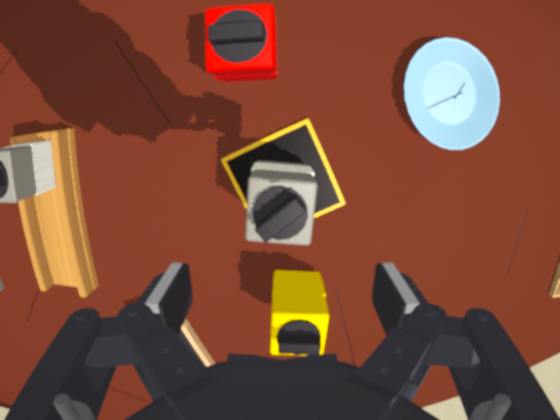

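The grey new jar is centred below me: its near top edge runs (246,240)–(312,245), its right edge (316,186)–(312,245), and its loose bar (262,238)–(304,194).

```bash
python3 - <<'E'
from h import *
s,f=look()
def seg(a,b,z):
    p,q=ray(f,s,a,z)[:2],ray(f,s,b,z)[:2]; d=q-p; print(p.round(4),q.round(4),np.linalg.norm(d).round(4),'yaw',np.arctan2(d[1],d[0]).round(3)); return p,q
seg((246,240),(312,245),.096); seg((316,186),(312,245),.096); seg((249,180),(246,240),.096)
print('cap',ray(f,s,(280,213),.1)); seg((262,238),(304,194),.116)
E
```

```text
[0.585  0.1132] [0.5995 0.1654] 0.0542 yaw 1.302
[0.5511 0.1763] [0.5995 0.1654] 0.0496 yaw -0.222
[0.5368 0.1264] [0.585  0.1132] 0.0501 yaw -0.267
cap [0.56619132 0.14509431 0.1       ]
[0.5779 0.1293] [0.5504 0.1657] 0.0457 yaw 2.218
```

```bash
python3 -m jog '[[[-3,-4,40,0,0,0.065,1],[0,0,40,0,0,0,1],[0,0,38,0,0,0,1],[0,0,20,0,0,0,1],[0,0,4,0,0,0,1]]]' 50 | head -2
python3 -m jog '[[[0,0,0,0,0,0,0.4],[0,0,0,0,0,0,0.4],[0,0,0,0,0,0,0.4],[0,0,0,0,0,0,0.3],[0,0,0,0,0,0,0.3]]]' 60
python3 -m jog '[[[0,0,-10,0,0,0,0.3],[0,0,-20,0,0,0,0.3],[0,0,-30,0,0,-0.065,0.3],[0,0,-30,0,0,0,0.3],[0,0,-10,0,0,0,0.3]]]' 60
python3 - <<'E'
from h import *
s=st()
c=np.array([.4752,-.1303]);u=np.array([np.cos(.185),-np.sin(.185)])
g=c+.1*u; d=g-s['position'][:2]; t=s['tool_rot'][2]
print('to x=.1:',g,'tx,ty',d@[np.cos(t),np.sin(t)],d@[np.sin(t),-np.cos(t)])
E
```

```text
clock: 9.0
position: [0.5657, 0.1441, 0.1272]
clock: 9.5
position: [0.5675, 0.1452, 0.131]
tool_rot: [3.14, 0.002, 2.89]
force: [-0.4, 0.3, 6.7]
grip_width: 0.0536
finger_force: 62.6
clock: 10.0
position: [0.5675, 0.1452, 0.233]
tool_rot: [3.14, 0.004, 2.954]
force: [0.6, 0.0, -3.2]
grip_width: 0.0533
finger_force: 64.4
10.0 [0.5675 0.1452 0.233 ] [3.14  0.004 2.954] [ 0.6  0.  -3.2] 0.0533 64.4 q7 0.78
to x=.1: [ 0.57349363 -0.14869465] tx,ty -0.0605776584720418 -0.28765135203532016
```

```bash
python3 -m jog '[[[-8,-25,0,0,0,0,0.3],[-8,-38,0,0,0,0,0.3],[-8,-40,0,0,0,0,0.3],[-8,-40,0,0,0,0,0.3],[-8,-40,0,0,0,0,0.3]]]' 60 | head -2
python3 -m jog '[[[-8,-40,0,0,0,0,0.3],[-8,-40,0,0,0,0,0.3],[-5,-25,0,0,0,0,0.3],[0,0,30,0,0,0,0.3],[0,0,0,0,0,0,0.3]]]' 60 | head -2
python3 - <<'E'
from h import *
s=st()
c=np.array([.4752,-.1303]);u=np.array([np.cos(.185),-np.sin(.185)]);v=np.array([np.sin(.185),np.cos(.185)])
d=s['position'][:2]-c; print('lane xy',d@u,d@v)
s,f=look('w5')
E
```

```text
clock: 10.5
position: [0.5715, -0.0439, 0.2293]
clock: 11.0
position: [0.5713, -0.1499, 0.1965]
11.0 [ 0.5713 -0.1499  0.1965] [ 3.142 -0.005  2.953] [-1.   0.4 -3.1] 0.0535 65.0 q7 1.28
lane xy 0.0980403763955686 -0.0015563550218415656
```

View pics/w5.png

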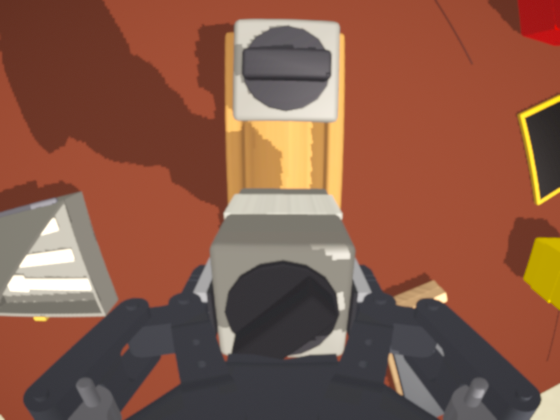

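The old jar sits square at the lip (top face columns 234–339, rows 20–120). The held new jar's lower front edge is at row 190 (about columns 243–330), and the rails' outer edges are near columns 226 and 343.

```bash
python3 - <<'E'
from h import *
s,f=look()
c=np.array([.4752,-.1303]);u=np.array([np.cos(.185),-np.sin(.185)]);v=np.array([np.sin(.185),np.cos(.185)])
def L(n,p,z):
    d=ray(f,s,p,z)[:2]-c; print(n,(d@u).round(4),(d@v).round(4))
L('old FL',(235,22),.102);L('FR',(339,22),.102);L('BL',(236,119),.102);L('BR',(338,121),.102)
L('railL',(226,40),.036);L('railR',(344,40),.036);L('railL',(228,180),.036);L('railR',(342,180),.036)
b=s['position'][2]-.125
L('newface bot',(284,190),b);L('new top L',(212,258),b+.09);L('new top R',(354,258),b+.09)
L('botL',(243,190),b);L('botR',(329,190),b)
E
```

```text
old FL -0.0244 -0.0252
FR -0.0247 0.0275
BL 0.0268 -0.0249
BR 0.0277 0.027
railL -0.0302 -0.041
railR -0.0303 0.0425
railL 0.0723 -0.0412
railR 0.0724 0.0427
newface bot 0.0711 -0.0003
new top L 0.0744 -0.027
new top R 0.0745 0.0245
botL 0.071 -0.0257
botR 0.0711 0.0276
```

```bash
python3 -m jog '[[[0,2,10,0,0,0,0.3],[0,0,20,0,0,0,0.3],[0,0,15,0,0,0,0.3],[0,0,6,0,0,0,0.3],[0,0,0,0,0,0,0.3]]]' 60
python3 -m jog '[[[8,0,0,0,0,0,0.3],[14,0,0,0,0,0,0.3],[11,0,0,0,0,0,0.3],[4,0,0,0,0,0,0.3],[0,0,0,0,0,0,0.3]]]' 60
python3 - <<'E'
from h import *
s=st()
c=np.array([.4752,-.1303]);u=np.array([np.cos(.185),-np.sin(.185)]);v=np.array([np.sin(.185),np.cos(.185)])
d=s['position'][:2]-c; print('lane xy',d@u,d@v)
E
```

```text
clock: 11.6
position: [0.5733, -0.147, 0.1477]
tool_rot: [3.142, -0.001, 2.955]
force: [0.2, -0.6, -2.7]
grip_width: 0.0534
finger_force: 65.2
clock: 12.1
position: [0.537, -0.1405, 0.1489]
tool_rot: [-3.141, 0.001, 2.955]
force: [0.9, -0.3, -3.1]
grip_width: 0.0533
finger_force: 65.2
12.1 [ 0.537  -0.1405  0.1489] [-3.141e+00  1.000e-03  2.955e+00] [ 0.9 -0.3 -3.1] 0.0533 65.2 q7 1.22
lane xy 0.06259668750182291 0.0013199874094208426
```

```bash
python3 -m jog '[[[0,0,4,0,0,0,0.3],[0,0,4,0,0,0,0.3],[0,0,2,0,0,0,0.3],[0,0,0,0,0,0,0.3]]]' 60
```

```text
clock: 12.5
position: [0.5371, -0.1404, 0.1378]
tool_rot: [3.141, -0.001, 2.955]
force: [0.2, 0.5, -3.8]
grip_width: 0.0534
finger_force: 65.2
```

```bash
python3 -m jog '[[[0,0,1,0,0,0,0.3],[0,0,1,0,0,0,0.3],[0,0,0,0,0,0,0.3]]]' 60
python3 -m jog '[[[0,0,0,0,0,0,1],[0,0,0,0,0,0,1],[0,0,0,0,0,0,1],[0,0,-20,0,0,0,1],[0,0,-40,0,0,0,1]]]'
python3 -m jog '[[[0,0,-40,0,0,0,1],[0,0,-30,0,0,0,1],[0,0,0,0,0,0,1]]]'
python3 - <<'E'
from h import *
s=st()
s,f=look('w6')
i=cv2.imread('pics/w6.png')[:260,160:420]; cv2.imwrite('pics/w6c.png',cv2.resize(i,None,fx=2.2,fy=2.2))
E
```

```text
clock: 12.8
position: [0.5373, -0.1404, 0.137]
tool_rot: [-3.141, 0.0, 2.955]
force: [-3.4, 1.8, 9.0]
grip_width: 0.0534
finger_force: 66.6
clock: 13.3
position: [0.5361, -0.1401, 0.195]
tool_rot: [3.141, -0.004, 2.955]
force: [0.4, -0.5, 0.3]
grip_width: 0.0856
finger_force: 0.0
clock: 13.6
position: [0.5385, -0.1407, 0.2703]
tool_rot: [-3.141, 0.006, 2.954]
force: [0.5, 0.5, -0.6]
grip_width: 0.0855
finger_force: 0.0
13.6 [ 0.5385 -0.1407  0.2703] [-3.141  0.006  2.954] [ 0.5  0.5 -0.6] 0.0855 0.0 q7 1.31
```

View pics/w6c.png

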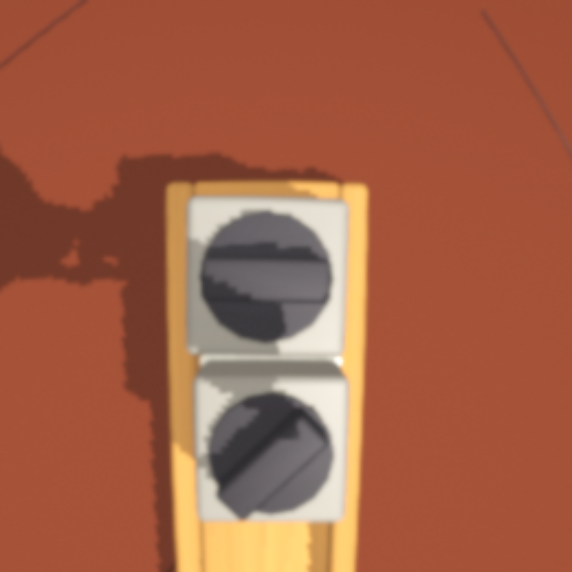

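Both jars stand upright in the lane with a small gap. The new jar's bar axis runs from about (231,503) to (316,428) in the crop, with the cap centred at (271,453).

```bash
python3 - <<'E'
from h import *
s,f=look()
c=np.array([.4752,-.1303]);u=np.array([np.cos(.185),-np.sin(.185)]);v=np.array([np.sin(.185),np.cos(.185)])
P=lambda x,y,z: ray(f,s,(160+x/2.2,y/2.2),z)[:2]
a,b=P(231,503,.122),P(316,428,.122); d=b-a; print(a,b,np.linalg.norm(d),'bar yaw',np.arctan2(d[1],d[0])); print('mid',(a+b)/2)
m=P(271,453,.106); print('cap',m,(m-c)@u,(m-c)@v)
jl,jr=P(198,519,.102),P(344,519,.102); d=jr-jl; print('jar yaw',np.arctan2(d[1],d[0])-np.pi/2, jl,jr, ((jl+jr)/2-c)@u)
print([(np.round(d['xyz'],3).tolist(),round(d['conf'],2)) for d in bot.spot_point('new_bar',f)])
m=(m+(a+b)/2)/2; e=m-s['position'][:2]; t=s['tool_rot'][2]; print('m',m,'tx,ty',e@[np.cos(t),np.sin(t)],e@[np.sin(t),-np.cos(t)])
E
```

```text
[ 0.54179577 -0.15491868] [ 0.52224978 -0.12385342] 0.03670281166834985 bar yaw 2.1324039304522775
mid [ 0.53202278 -0.13938605]
cap [ 0.53240412 -0.13998494] 0.05800951195267289 0.0010028183675302206
jar yaw -0.18689816874065523 [ 0.5528745  -0.17024675] [ 0.56253311 -0.11917141] 0.08374647679779822
[([0.43, 0.142, 0.104], 0.97), ([0.697, 0.14, 0.108], 0.96), ([0.537, -0.137, 0.112], 0.82)]
m [ 0.53221345 -0.1396855 ] tx,ty 0.00564988851148765 -6.253105507576502e-05
```

```bash
python3 -m jog '[[[5,0,0,0,0,0,0.5],[0,0,0,0,0,0.149,0.5],[0,0,0,0,0,0.149,0.5],[0,0,0,0,0,0.149,0.5],[0,0,0,0,0,0.149,0.5]]]' 40 | head -2
python3 -m jog '[[[0,0,20,0,0,0.149,0.5],[0,0,30,0,0,0.04,0.5],[0,0,25,0,0,0,0.5],[0,0,12,0,0,0,0.5],[0,0,0,0,0,0,0.5]]]' 40
python3 -m jog '[[[0,0,0,0,0,0,0],[0,0,0,0,0,0,0],[0,0,0,0,0,0,0],[0,0,0,0,0,0,0]]]' 40
python3 -c "
from h import *
s=st();print(s['moment'])"
```

```text
clock: 14.25
position: [0.5316, -0.1394, 0.2653]
clock: 14.75
position: [0.5318, -0.1392, 0.178]
tool_rot: [-3.14, -0.002, 2.17]
force: [0.3, -0.2, 1.3]
grip_width: 0.043
finger_force: 0.0
clock: 15.15
position: [0.5323, -0.1395, 0.1797]
tool_rot: [3.141, 0.0, 2.17]
force: [1.3, 0.7, -0.7]
grip_width: 0.0132
finger_force: 43.3
15.15 [ 0.5323 -0.1395  0.1797] [3.141 0.    2.17 ] [ 1.3  0.7 -0.7] 0.0132 43.3 q7 0.58
[ 0.12507104 -0.15417093  0.00548274]
```

```bash
python3 -m jog '[[[0,0,0,0,0,0.1,0],[0,0,0,0,0,0.12,0],[0,0,0,0,0,0.12,0],[0,0,0,0,0,0.12,0],[0,0,0,0,0,0.12,0]]]' 40
python3 -m jog '[[[0,0,0,0,0,0.12,0],[0,0,0,0,0,0.12,0],[0,0,0,0,0,0.12,0],[0,0,0,0,0,0.12,0],[0,0,0,0,0,0.12,0]]]' 40
python3 -c "
from h import *
s=st();print(s['moment'])
f=bot.grab_frame('side')
for q in('new_center','old_center','new_bar'): print(q,[np.round(d['xyz'],3).tolist() for d in bot.spot_point(q,f)])"
```

```text
clock: 15.65
position: [0.5325, -0.1396, 0.1797]
tool_rot: [3.141, 0.0, 1.585]
force: [1.7, 0.6, 0.1]
grip_width: 0.013
finger_force: 43.3
clock: 16.15
position: [0.5328, -0.1395, 0.1798]
tool_rot: [3.14, -0.001, 0.985]
force: [1.7, 1.3, -1.4]
grip_width: 0.013
finger_force: 43.7
16.15 [ 0.5328 -0.1395  0.1798] [ 3.14e+00 -1.00e-03  9.85e-01] [ 1.7  1.3 -1.4] 0.013 43.7 q7 -0.35
[ 0.19868768 -0.70970772  0.04319228]
new_center [[0.691, 0.143, 0.043], [0.427, 0.141, 0.048], [0.534, -0.137, 0.059]]
old_center [[0.472, -0.127, 0.057]]
new_bar [[0.532, -0.14, 0.114], [0.696, 0.138, 0.103]]
```

```bash
python3 -m jog '[[[0,0,0,0,0,0.12,0],[0,0,0,0,0,0.12,0],[0,0,0,0,0,0.12,0],[0,0,0,0,0,0.12,0],[0,0,0,0,0,0.12,0]]]' 40 | sed -n 3p
python3 -m jog '[[[0,0,0,0,0,0.12,0],[0,0,0,0,0,0.12,0],[0,0,0,0,0,0.12,0],[0,0,0,0,0,0.1,0],[0,0,0,0,0,0,0]]]' 40
python3 -c "
from h import *
s=st();print(s['moment'])"
```

```text
tool_rot: [3.141, -0.001, 0.388]
clock: 17.35
position: [0.5327, -0.14, 0.1797]
tool_rot: [3.141, -0.001, -0.069]
force: [3.7, -1.9, 4.9]
grip_width: 0.0129
finger_force: 44.3
17.35 [ 0.5327 -0.14    0.1797] [ 3.141e+00 -1.000e-03 -6.900e-02] [ 3.7 -1.9  4.9] 0.0129 44.3 q7 -1.16
[-0.45987794 -1.0293266  -0.00959518]
```

```bash
for i in 1; do python3 -m jog '[[[0,0,0,0,0,0.06,0],[0,0,0,0,0,0.06,0],[0,0,0,0,0,0,0]]]' 40 | sed -n 3,4p; python3 -c "
from h import *
print(bot.observe()['moment'])"
python3 -m jog '[[[0,0,0,0,0,0.05,0],[0,0,0,0,0,0.05,0],[0,0,0,0,0,0,0]]]' 40 | sed -n 3,4p; python3 -c "
from h import *
s=st();print(s['moment'])"; done
```

```text
tool_rot: [3.141, -0.001, -0.187]
force: [4.4, -2.9, 5.5]
[-0.60757272 -0.98365327 -0.08209862]
tool_rot: [3.141, -0.001, -0.287]
force: [3.7, -2.6, 5.4]
17.95 [ 0.5326 -0.1401  0.1797] [ 3.141e+00 -1.000e-03 -2.870e-01] [ 3.7 -2.6  5.4] 0.0129 44.4 q7 -1.32
[-0.70179048 -1.01586381 -0.09369837]
```

```bash
python3 -m jog '[[[0,0,0,0,0,0.05,0],[0,0,0,0,0,0.05,0],[0,0,0,0,0,0,0]]]' 40 | sed -n 3,4p; python3 -c "
from h import *
s=st();print(s['moment'])
s,f=look('w7')"
```

```text
tool_rot: [3.141, -0.002, -0.386]
force: [5.0, -4.9, 3.9]
18.25 [ 0.5329 -0.1401  0.1798] [ 3.141e+00 -2.000e-03 -3.860e-01] [ 5.  -4.9  3.9] 0.0129 46.7 q7 -1.4
[-0.97596977 -1.36362047  0.93092076]
```

View pics/w7.png

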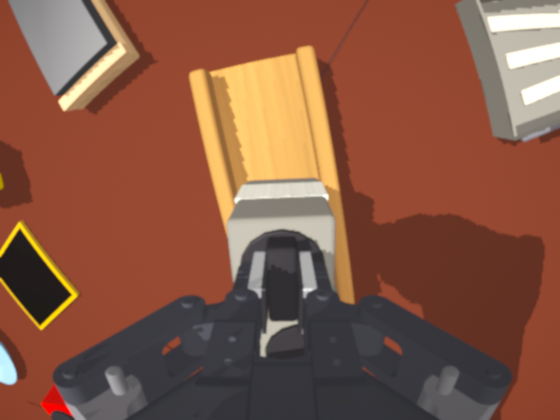

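The moment jumped to 0.93 N m, and in the picture the bar (column 284) is parallel to the jar's sides, so the cap is on its stop. Release and retreat.

```bash
python3 -m jog '[[[0,0,0,0,0,-0.02,0],[0,0,0,0,0,0,0.4],[0,0,0,0,0,0,0.4],[0,0,-20,0,0,0,0.4],[0,0,-40,0,0,0,0.4]]]' 40 | head -2
python3 -m jog '[[[0,0,-40,0,0,0,0.4],[-30,0,-20,0,0,0,0.4],[-40,0,0,0,0,0,0.4],[0,0,0,0,0,0,0.4]]]' | head -2
python3 - <<'E'
from h import *
c=np.array([.4752,-.1303]);u=np.array([np.cos(.185),-np.sin(.185)]);v=np.array([np.sin(.185),np.cos(.185)])
for n in('side','wrist'):
  f=bot.grab_frame(n)
  for q in('old_center','new_center'): print(n,q,[(np.round(d['xyz'],3).tolist(),round((d['xyz'][:2]-c)@u,4),round((d['xyz'][:2]-c)@v,4)) for d in bot.spot_point(q,f) if d['xyz'][1]<0])
save(f,'w8')
E
```

```text
clock: 18.8
position: [0.5307, -0.1391, 0.2379]
clock: 19.2
position: [0.4631, -0.113, 0.2994]
side old_center [([0.473, -0.126, 0.056], np.float64(-0.0032), np.float64(0.0037))]
side new_center [([0.533, -0.14, 0.057], np.float64(0.0588), np.float64(0.0013)), ([0.783, -0.027, 0.022], np.float64(0.2836), np.float64(0.1578))]
wrist old_center []
wrist new_center []
```

View pics/w8.png

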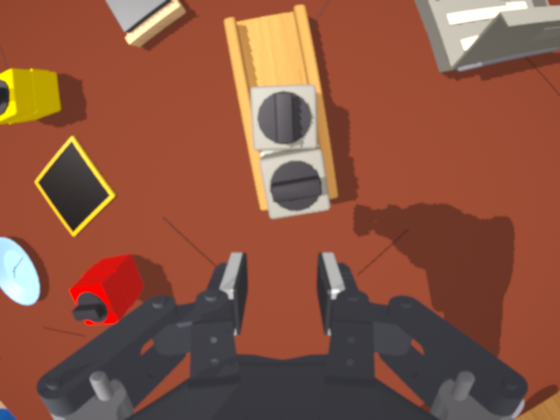

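The bar of the new jar at (285,117) is parallel to its sides. Both jars stand upright between the rails, with the old one against the lip at (297,183).

```bash
python3 -c "
from workcell import bot
print(bot.job_done())"
```

```text
the job is handed in; nothing more can be done
None
```

I handed in the job at about 19 s of the 72 s allowed: the old jar is against the front lip, the new jar is close behind it, and its cap is turned to its hard stop; the hand-in returned no verdict.

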